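# Sort mixed pipe fittings into their sample trays

### The job

Sort the five loose pipe fittings standing on the table into the clear trays: each goes into the tray whose glued-in sample, at the far end, is of the same kind. Stand every fitting upright on the floor of an empty bay, one to a bay, and leave the tape reel and the pen cup where they are.

Things in the scene. Friction and masses are not known exactly. Their poses are not given: they have to be found in the camera images.
- socket_a: Plain grey plastic pipe socket (coupling): a straight tube 42 mm in outer diameter, 50 mm high, bore 33 mm, about 40 g. The other socket is its twin; the two are interchangeable. Starts standing on the table. Origin: centre of its foot, z up its axis. May be gripped from any side.
- socket_b: Plain grey plastic pipe socket (coupling): a straight tube 42 mm in outer diameter, 50 mm high, bore 33 mm, about 40 g. The other socket is its twin; the two are interchangeable. Starts standing on the table. Origin: centre of its foot, z up its axis. May be gripped from any side.
- nipple_a: Brass hexagon pipe nipple, all brass-yellow: 50 mm high, threaded 33 mm diameter at both ends (lowest and topmost 20 mm), a hexagon 38 mm across flats between 20 and 30 mm up, about 150 g. The other nipple is its twin; the two are interchangeable. Starts standing on the table. Origin: centre of its foot, z up its axis. May be gripped from any side.
- nipple_b: Brass hexagon pipe nipple, all brass-yellow: 50 mm high, threaded 33 mm diameter at both ends (lowest and topmost 20 mm), a hexagon 38 mm across flats between 20 and 30 mm up, about 150 g. The other nipple is its twin; the two are interchangeable. Starts standing on the table. Origin: centre of its foot, z up its axis. May be gripped from any side.
- adapter: Finished adapter, grey below and brass above: broad grey plastic body 46 mm in diameter from 0 to 30 mm up, a small brass hexagon 26 mm across flats from 30 to 36 mm, a brass thread 22 mm in diameter from 36 mm to the top at 58 mm, about 90 g. Starts standing on the table. Origin: centre of its foot, z up its axis. May be gripped from any side.
- tray_socket: Fixed clear tray, 228 x 78 mm, 25 mm high, walls and floor 3 mm. Three 72 x 72 mm bays in a row, centres at its own x = -75, 0, +75 mm. The +75 mm bay (end away from the robot) is lined with white card and holds a grey plastic socket, 50 mm high, glued in as the sample; the other two start empty. Origin: centre of its underside, z up; bay floor at z = 3 mm.
- tray_nipple: Fixed clear tray, 228 x 78 mm, 25 mm high, walls and floor 3 mm. Three 72 x 72 mm bays in a row, centres at its own x = -75, 0, +75 mm. The +75 mm bay (end away from the robot) is lined with white card and holds an all-brass nipple, 50 mm high, glued in as the sample; the other two start empty. Origin: centre of its underside, z up; bay floor at z = 3 mm.
- tray_adapter: Fixed clear tray, 228 x 78 mm, 25 mm high, walls and floor 3 mm. Three 72 x 72 mm bays in a row, centres at its own x = -75, 0, +75 mm. The +75 mm bay (end away from the robot) is lined with white card and holds an adapter (grey body, brass top), 58 mm high, glued in as the sample; the other two start empty. Origin: centre of its underside, z up; bay floor at z = 3 mm.
- tape_roll: Bystander: reel of white thread-seal tape with a blue hub lying flat among the fittings, 57 mm in diameter, 14 mm high, loose and light (about 30 g). Origin: centre of its underside.
- pen_cup: Bystander: clear cup of coloured felt pens, 68 mm in diameter, cup 85 mm and pens up to 135 mm high, about 300 g, loose, to one side of the trays. Origin: centre of its underside.
Not all that is in view belongs to the job. What is shaped like the nipple_b but green is not meant. What is shaped like the socket_a but green is not meant.

How it is judged:
At the end, for the whole second after the job is handed in: Each fitting stands in an empty bay of its kind's tray, one to a bay: foot under 8 mm above the tray's underside, within 21 mm along and 24 mm across of the bay centre, within 0.12 rad of upright, under 0.02 m/s. Tape reel and pen cup within 25 mm of their start and 0.3 rad of upright ((((x of socket_a in the frame of tray_socket between -0.096 and -0.054 m and y of socket_a in the frame of tray_socket between -0.024 and 0.024 m and z of socket_a in the frame of tray_socket between 0 and 0.008 m and angle between socket_a's own z axis and vertical below 0.12 rad) and (x of socket_b in the frame of tray_socket between -0.021 and 0.021 m and y of socket_b in the frame of tray_socket between -0.024 and 0.024 m and z of socket_b in the frame of tray_socket between 0 and 0.008 m and angle between socket_b's own z axis and vertical below 0.12 rad)) or ((x of socket_b in the frame of tray_socket between -0.096 and -0.054 m and y of socket_b in the frame of tray_socket between -0.024 and 0.024 m and z of socket_b in the frame of tray_socket between 0 and 0.008 m and angle between socket_b's own z axis and vertical below 0.12 rad) and (x of socket_a in the frame of tray_socket between -0.021 and 0.021 m and y of socket_a in the frame of tray_socket between -0.024 and 0.024 m and z of socket_a in the frame of tray_socket between 0 and 0.008 m and angle between socket_a's own z axis and vertical below 0.12 rad))) and (((x of nipple_a in the frame of tray_nipple between -0.096 and -0.054 m and y of nipple_a in the frame of tray_nipple between -0.024 and 0.024 m and z of nipple_a in the frame of tray_nipple between 0 and 0.008 m and angle between nipple_a's own z axis and vertical below 0.12 rad) and (x of nipple_b in the frame of tray_nipple between -0.021 and 0.021 m and y of nipple_b in the frame of tray_nipple between -0.024 and 0.024 m and z of nipple_b in the frame of tray_nipple between 0 and 0.008 m and angle between nipple_b's own z axis and vertical below 0.12 rad)) or ((x of nipple_b in the frame of tray_nipple between -0.096 and -0.054 m and y of nipple_b in the frame of tray_nipple between -0.024 and 0.024 m and z of nipple_b in the frame of tray_nipple between 0 and 0.008 m and angle between nipple_b's own z axis and vertical below 0.12 rad) and (x of nipple_a in the frame of tray_nipple between -0.021 and 0.021 m and y of nipple_a in the frame of tray_nipple between -0.024 and 0.024 m and z of nipple_a in the frame of tray_nipple between 0 and 0.008 m and angle between nipple_a's own z axis and vertical below 0.12 rad))) and ((x of adapter in the frame of tray_adapter between -0.096 and -0.054 m and y of adapter in the frame of tray_adapter between -0.024 and 0.024 m and z of adapter in the frame of tray_adapter between 0 and 0.008 m and angle between adapter's own z axis and vertical below 0.12 rad) or (x of adapter in the frame of tray_adapter between -0.021 and 0.021 m and y of adapter in the frame of tray_adapter between -0.024 and 0.024 m and z of adapter in the frame of tray_adapter between 0 and 0.008 m and angle between adapter's own z axis and vertical below 0.12 rad)) and linear speed of each of socket_a, socket_b, nipple_a, nipple_b, adapter below 0.02 m/s and distance of each of tape_roll, pen_cup from where it was at the start of the episode below 0.025 m and angle between each of tape_roll, pen_cup's own z axis and vertical below 0.3 rad); the robot touches nothing.
It fails at once if the tape reel is knocked over or pushed more than 25 mm from its place (distance of tape_roll from where it was at the start of the episode above 0.025 m or angle between tape_roll's own z axis and vertical above 0.3 rad).
It fails at once if the pen cup is knocked over or pushed more than 25 mm from its place (distance of pen_cup from where it was at the start of the episode above 0.025 m or angle between pen_cup's own z axis and vertical above 0.3 rad).
It also fails if it takes over 112 s, if anything falls off the work surface, if the arm or the gripper's body presses on something with over 40 N, if the wrist force passes 120 N, or if a joint passes its speed limit or range.

### The arm

A 7-joint arm with a two-finger parallel gripper is mounted at the origin on the work surface. World frame = base frame: x ahead of the robot, y to its left, z up, the work surface at z = 0. Lengths are in m, angles in rad, forces in N, time in s.
With the tool pointing down it reaches from about 0.4 to 0.85 m from the base axis. Payload 4.5 kg.
Tool frame: the origin (TCP) lies at the very end of the fingers, on their centre line; the grasp point (between the pads) lies 19 mm behind it; z points along the fingers, x is the direction in which the jaws open and shut, and the axes are right-handed (so a half turn about z gives the same grasp; the last joint's range is limited). The gripper opens to 88 mm and grips with 3 to 60 N. Pads are 18 mm wide; open, the fingers measure 123 mm over their backs; the gripper's body (75 mm by 187 mm) begins 45 mm behind the grasp point.
Start: joints at [-1.198, 0.689, -0.195, 1.565, 0.157, 0.902, -0.215], TCP at [0.208, 0.59, 0.239] pointing down, gripper open.
Joint ranges: [-3.01, 3.01], [-0.46, 2.08], [-1.47, 1.51], [0.13, 2.56], [-1, 4.14], [0.04, 2.09], [-2.66, 2.66]. Speed limits (rad/s): [2.57, 2.57, 3.14, 3.14, 3.14, 3.14, 3.14].

### API

Orientations are given as a unit quaternion [x, y, z, w].
In Python, from plant import * gives the robot as it stands.
- The arm moves only by the tool carry_out, never from a script. Its argument "moves" is a list that holds one entry, the list of rows, each a list of 7 numbers: the shift along the tool's x, y, z in cm, then the turn, a rotation vector about the tool's x, y, z in units of 10 degrees (1.0 is 10 degrees), then the opening, from 0 (shut) to 1 (fully open). In form: [[[tx, ty, tz, wx, wy, wz, gripper], ...]]. A call has 1 to 8 rows; each row shifts and turns the commanded pose from where the row before left it, along the tool's axes as they then stand; what a row does not reach is not made up. A row lasts 1/8 s, in which the tool goes at most 62.5 mm and 10.7 degrees, less where a joint would pass 70% of its speed; a pose out of reach is approached as far as the arm can. A call with a gripper value outside its range is refused whole. The fingers move at their own pace and stop on an object; "squeeze" is the grip in N (left out, the last holds). Time passes only in rows, so rows that do not move let the fingers close. It gives the time, the measured TCP pose, the force and the opening at its end, in the units of the state.
- read_state(): the state, without advancing time (a new reading comes with each control period).
- camera(name): name is "scene" or "side" or "wrist"; returns a dict with "frame" (400x640x3 uint8, red, green, blue), "fx", "fy", "cx", "cy" (pixels), "R" (3x3) and "t" (3): a world point X has camera coordinates R X + t; the wrist camera has in their place "T_tool_cam" (4x4, takes a point from camera to tool coordinates, whose origin is the TCP and whose axes are the tool frame's). Camera axes: x right, y down, z forward; pixel columns grow to the right and rows downward; lengths in m; the calibration is good to about 2 mm. A picture is of the moment at which its call begins: read the wrist's pose just before it. There is no depth.
- job_done(): hands the job in, once; it reports no verdict.
Trained networks look in a picture, given as the dict that the camera call returned (one of the last four; its "shot" number tells which), for a name from the list of things; names that differ only in an ending like _2 or _b are one class to them, and where a whole thing is asked for, a point or a joint stands for the part that bears it (a point fixed in the world has none). Each returns a list of dicts, best first, with "conf" (0 to 1); they miss things now and then, are a little off and sometimes report something else, mostly with a low value. They report only what shows in the picture. A call takes as long as a camera call. They do not tell look-alikes from the thing itself.
- boxes_of(name, picture): "rect" ([left, top, width, height] as shares, 0 to 1, of the picture: columns of its width, rows of its height, round what is visible of it).
- place_of(name, picture): "location" ([column, row] as shares, 0 to 1, of the picture: columns of its width, rows of its height: a listed point, or the origin of a listed thing).
The state is a dict: "time": time; "joint_pos": joint angles; "joint_velocities": joint speeds; "joint_efforts": joint torques, N m; "tool_pos": TCP position; "orientation": TCP orientation; "force": force on the tool from outside, world axes, zero at the start; "ft_torque": the same for the moment, N m; "grip_width": opening from 0.0 (shut) to 1.0 (fully open).
Only numpy, scipy, OpenCV 4.12 (cv2) and the standard library are available. Lean on these libraries where they do the work, as an engineer would, in place of code of your own. Each camera call takes 0.05 s, during which the arm holds its last target.

## Working session

There is one attempt and no reset: what is moved stays moved. The work goes in short steps, Python scripts to look and compute and a tool call to move; the robot and the scene stay as the last step left them, time stands still between calls to the robot, and variables do not carry over. Pictures are saved under pics/ and viewed, and the job is handed in when it is done.

Besides the shell and the picture viewer there is one more tool, called as name(argument=value, ...) on one line, values as JSON. carry_out: Moves the arm, as the interface text tells. Its arguments: {"type":"object","properties":{"moves":{"type":"array"},"squeeze":{"type":"number"}},"required":["moves"]}

```bash
ls; mkdir -p pics; python3 - <<'E'
from plant import *
import cv2
s=read_state();print(s)
for n in("scene","side","wrist"):
    c=camera(n);cv2.imwrite(f"pics/{n}0.png",c["frame"][:,:,::-1])
    print(n,{k:v for k,v in c.items() if k!="frame"})
    for o in("socket_a","nipple_a","adapter","tape_roll","pen_cup","tray_socket","tray_nipple","tray_adapter"):
        print(o,[(round(d["conf"],2),[round(d["location"][0]*640),round(d["location"][1]*400)]) for d in place_of(o,c)])
E
```

```text
pics
{'time': 0.0, 'joint_pos': array([-1.19818173,  0.69000854, -0.19453979,  1.56629953,  0.157291  ,
        0.90250076, -0.21511736]), 'joint_velocities': array([ 0.00144782, -0.00108751, -0.00081285, -0.00010693, -0.00030748,
        0.00111613, -0.00105342]), 'joint_efforts': array([-2.96724447e-04, -5.27573526e+01, -1.26654200e+00, -1.53425539e+01,
       -5.25354152e-02,  6.86949308e-03,  1.72682949e-04]), 'tool_pos': array([0.2075569 , 0.58887777, 0.23790722]), 'orientation': array([ 8.16179090e-01,  5.77798288e-01, -7.12814798e-04,  5.68977730e-04]), 'force': array([-0.54949821, -0.99169444, -1.11097012]), 'ft_torque': array([-0.0086982 , -0.02316652, -0.06724576]), 'grip_width': 1.0018676107592328}
scene {'fx': 434.78342425348495, 'fy': 434.78342425348495, 'cx': 322.3313753969222, 'cy': 202.54819767457388, 'R': array([[-0.68304307,  0.73015396,  0.01809329],
       [ 0.5101815 ,  0.49469779, -0.7035545 ],
       [-0.52265381, -0.47132716, -0.71041094]]), 't': array([ 0.28893653, -0.26853406,  1.39230865]), 'shot': 1}
socket_a [(0.97, [452, 276]), (0.78, [415, 249]), (0.6, 
[... 821 characters left out ...]

tray_socket [(0.95, [425, 260])]
tray_nipple [(0.91, [363, 201])]
tray_adapter [(0.58, [326, 152])]
wrist {'fx': 277.03541161698394, 'fy': 277.03541161698394, 'cx': 321.6424152024606, 'cy': 197.19506776130356, 'T_tool_cam': array([[ 9.99999332e-01, -7.66800414e-04,  8.64867292e-04,
        -6.48348916e-05],
       [ 4.76989079e-04,  9.55342601e-01,  2.95500064e-01,
        -7.66399467e-02],
       [-1.05283414e-03, -2.95499454e-01,  9.55342328e-01,
        -1.47427022e-01],
       [ 0.00000000e+00,  0.00000000e+00,  0.00000000e+00,
         1.00000000e+00]]), 'shot': 3}
socket_a [(0.84, [218, 343])]
nipple_a []
adapter []
tape_roll []
pen_cup []
tray_socket []
tray_nipple []
tray_adapter []
```

View pics/scene0.png

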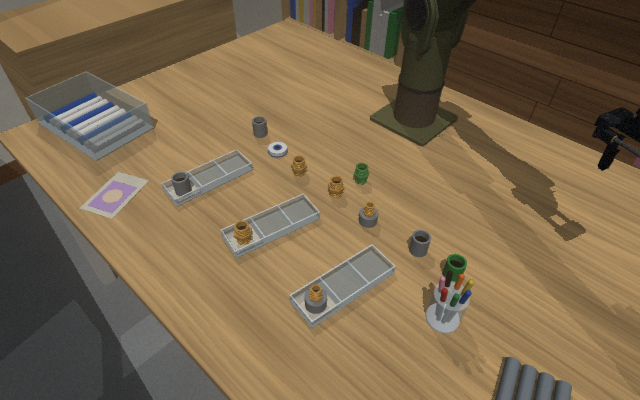

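View pics/side0.png

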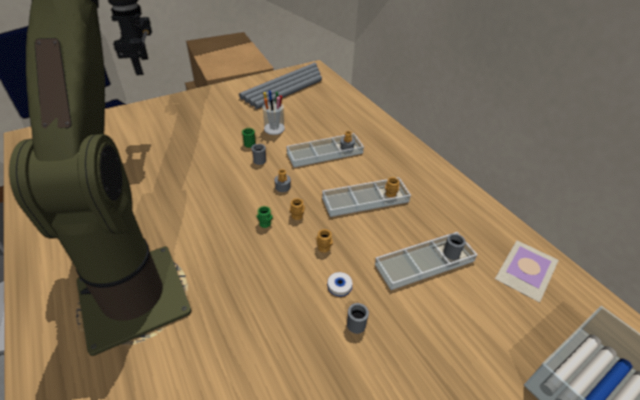

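View pics/wrist0.png

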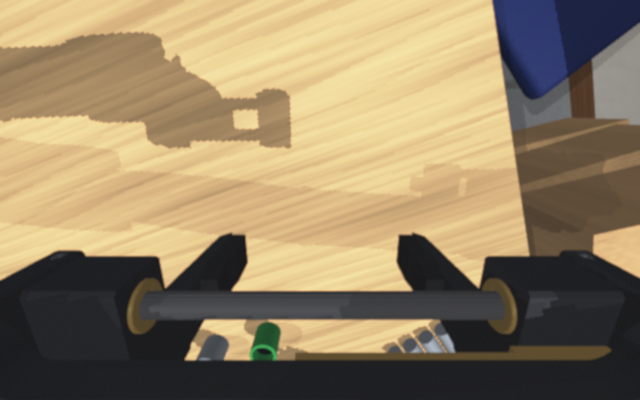

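```bash
cat > h.py <<'E'
from plant import *
import cv2, numpy as np
from scipy.spatial.transform import Rotation as Ro
def plane(c,px,z=0,pose=None):
    u=np.array([(px[0]-c["cx"])/c["fx"],(px[1]-c["cy"])/c["fy"],1.])
    if "R" in c: R=c["R"].T;o=-R@c["t"]
    else:
        s=pose;T=c["T_tool_cam"];Rt=Ro.from_quat(s["orientation"]).as_matrix()
        R=Rt@T[:3,:3];o=Rt@T[:3,3]+s["tool_pos"]
    d=R@u
    return o+d*(z-o[2])/d[2]
def proj(c,X,pose=None):
    if "R" in c: p=c["R"]@np.asarray(X)+c["t"]
    else:
        T=c["T_tool_cam"];Rt=Ro.from_quat(pose["orientation"]).as_matrix()
        p=T[:3,:3].T@(Rt.T@(np.asarray(X)-pose["tool_pos"])-T[:3,3])
    return np.array([p[0]/p[2]*c["fx"]+c["cx"],p[1]/p[2]*c["fy"]+c["cy"]])
E
python3 - <<'E'
from h import *
for n in("scene","side"):
    c=camera(n)
    for o in("socket_a","nipple_a","adapter","tape_roll","pen_cup","tray_socket","tray_nipple","tray_adapter"):
        for d in place_of(o,c):
            p=d["location"];print(n,o,round(d["conf"],2),np.round(plane(c,(p[0]*640,p[1]*400))[:2],3), np.round(np.array(p)*[640,400]))
E
```

```text
scene socket_a 0.77 [0.444 0.414] [452. 276.]
scene socket_a 0.71 [0.438 0.316] [417. 250.]
scene socket_a 0.59 [ 0.622 -0.226] [211. 179.]
scene socket_a 0.57 [ 0.391 -0.292] [260. 133.]
scene nipple_a 0.72 [ 0.435 -0.07 ] [301. 173.]
scene nipple_a 0.67 [0.431 0.061] [337. 195.]
scene nipple_a 0.49 [0.352 0.067] [358. 182.]
scene adapter 0.6 [0.447 0.169] [366. 220.]
scene adapter 0.5 [0.615 0.025] [276. 226.]
scene tape_roll 0.64 [ 0.421 -0.177] [278. 154.]
scene pen_cup 0.92 [0.55  0.458] [443. 319.]
scene tray_socket 0.64 [ 0.631 -0.228] [208. 180.]
scene tray_nipple 0.96 [0.621 0.019] [273. 226.]
scene tray_nipple 0.28 [0.547 0.45 ] [441. 316.]
scene tray_adapter 0.97 [0.644 0.263] [342. 291.]
side socket_a 0.6 [0.433 0.303] [260. 163.]
side socket_a 0.6 [0.432 0.399] [247. 147.]
side socket_a 0.59 [ 0.397 -0.302] [360. 329.]
side nipple_a 0.72 [0.336 0.07 ] [261. 223.]
side nipple_a 0.6 [ 0.438 -0.07 ] [321. 246.]
side nipple_a 0.51 [0.431 0.05 ] [297. 216.]
side adapter 0.72 [0.451 0.188] [281. 183.]
side tape_roll 0.76 [ 0.413 -0.193] [339. 287.]
side pen_cup 0.82 [0.556 0.443] [276. 130.]
side tray_socket 0.92 [ 0.626 -0.231] [424. 263.]
side tray_nipple 0.71 [0.621 0.014] [364. 201.]
side tray_nipple 0.67 [0.428 0.05 ] [296. 216.]
side tray_adapter 0.83 [0.624 0.249] [323. 155.]
```

```bash
python3 - <<'E'
from h import *
a=camera("scene");f=a["frame"][120:340,150:410,::-1];cv2.imwrite("pics/z1.png",cv2.resize(f,None,fx=3,fy=2.7,interpolation=cv2.INTER_CUBIC)[:600])
a=camera("side");f=a["frame"][120:300,240:490,::-1];cv2.imwrite("pics/z2.png",cv2.resize(f,None,fx=3.2,fy=3.2,interpolation=cv2.INTER_CUBIC))
E
```

```text
(no output)
```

View pics/z1.png

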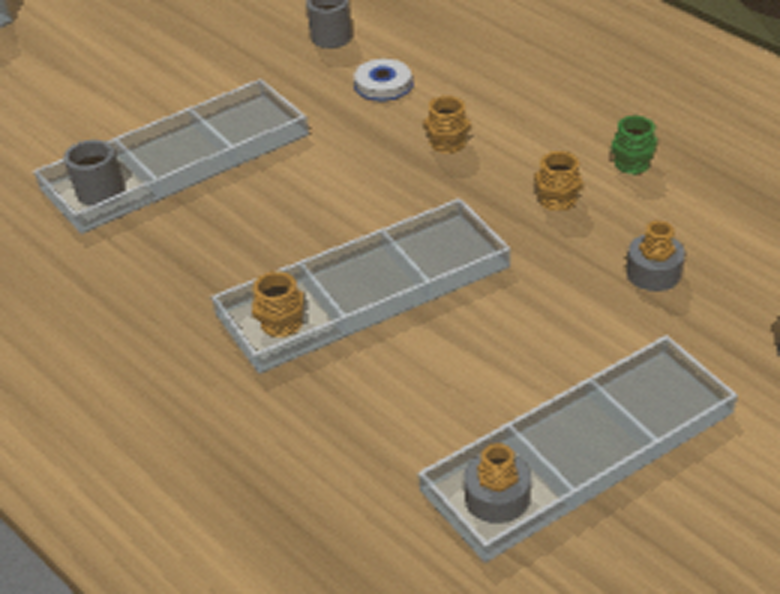

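View pics/z2.png

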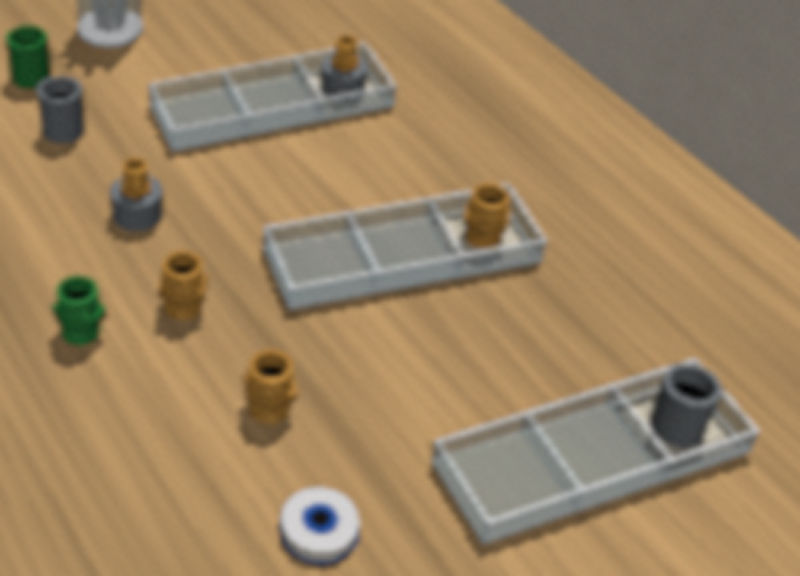

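```bash
python3 - <<'E'
from h import *
from scipy.optimize import least_squares
A=camera("scene");B=camera("side")
f1=lambda p:(p[0]/3+150,p[1]/2.7+120)
f2=lambda p:(p[0]/3.2+240,p[1]/3.2+120)
# order: far(+x) left(+y)... via matching
S={"sock":([(38,176),(262,82),(308,126),(82,221)],[(435,445),(695,362),(755,430),(487,524)]),
"nip":([(214,298),(461,202),(509,250),(260,358)],[(264,230),(512,188),(544,238),(286,290)]),
"ada":([(421,477),(668,339),(735,397),(488,545)],[(150,86),(368,46),(394,88),(168,135)])}
for k,(a,b) in S.items():
    P=[plane(A,f1(p),.025)[:2] for p in a]; Q=[plane(B,f2(p),.025)[:2] for p in b]
    print(k,np.round(P,3).tolist(),np.round(Q,3).tolist())
    print(np.mean(P,0).round(4),np.mean(Q,0).round(4))
    for R in(P,Q):
        r=cv2.minAreaRect(np.float32(R)*1000);print(r)
for n,a,b,z in(("nip1",(447,106),(271,362),.05),("nip2",(559,163),(184,263),.05),("ada",(660,230),(136,164),.058),("tape",(383,74),(320,518),.014)):
    print(n,plane(A,f1(a),z).round(4),plane(B,f2(b),z).round(4))
E
python3 - <<'E'
from h import *
A=camera("scene");B=camera("side")
def crop(c,x,y,n):
    f=c["frame"][y-40:y+40,x-50:x+50,::-1];return cv2.resize(f,None,fx=4,fy=3.7,interpolation=cv2.INTER_CUBIC)
cv2.imwrite("pics/z3.png",np.vstack([np.hstack([crop(A,260,130,0),crop(A,430,250,0)]),np.hstack([crop(B,355,320,0),crop(B,260,155,0)])]))
E
```

```text
sock [[0.736, -0.27], [0.511, -0.246], [0.527, -0.161], [0.744, -0.192]] [[0.518, -0.183], [0.743, -0.211], [0.734, -0.283], [0.51, -0.256]]
[ 0.6294 -0.2173] [ 0.6264 -0.2332]
((628.0750122070312, -215.41629028320312), (85.61688995361328, 225.63766479492188), 83.69068145751953)
((626.3390502929688, -232.73764038085938), (73.84434509277344, 226.4500732421875), 83.21968841552734)
nip [[0.726, -0.039], [0.508, 0.014], [0.525, 0.086], [0.743, 0.037]] [[0.524, 0.077], [0.746, 0.021], [0.729, -0.044], [0.504, 0.006]]
[0.6257 0.0246] [0.6255 0.015 ]
((625.3403930664062, 23.43581771850586), (78.69246673583984, 224.3372039794922), 77.3885726928711)
((624.576171875, 13.494598388671875), (74.08142852783203, 230.87173461914062), 75.96977996826172)
ada [[0.74, 0.206], [0.516, 0.244], [0.53, 0.316], [0.749, 0.278]] [[0.529, 0.308], [0.753, 0.266], [0.737, 0.195], [0.51, 0.232]]
[0.6337 0.261 ] [0.6323 0.2503]
((634.18603515625, 261.1018981933594), (73.90869140625, 226.31788635253906), 80.32036590576172)
((631.7410888671875, 249.13604736328125), (78.49356842041016, 232.53822326660156), 79.45321655273438)
nip1 [ 0.4385 -0.0721  0.05  ] [ 0.4416 -0.0757  0.05  ]
nip2 [0.4312 0.0552 0.05  ] [0.4333 0.0495 0.05  ]
ada [0.4474 0.1766 0.058 ] [0.4495 0.1711 0.058 ]
tape [ 0.4138 -0.1853  0.014 ] [ 0.4159 -0.1911  0.014 ]
```

View pics/z3.png

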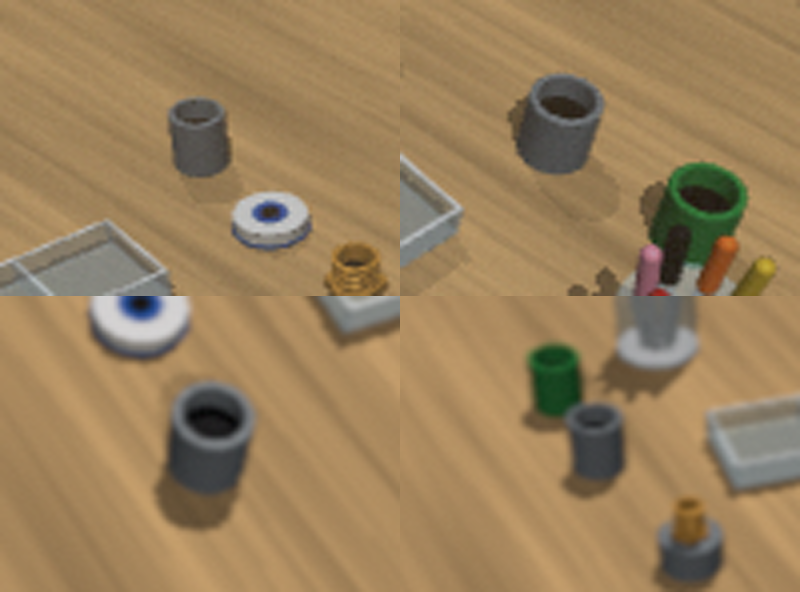

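```bash
python3 - <<'E'
from h import *
A=camera("scene");B=camera("side")
print(plane(A,(210+199/4,90+110/3.7),.05),plane(B,(305+213/4,280+119/3.7),.05))
print(plane(A,(380+166/4,210+98/3.7),.05),plane(B,(210+197/4,115+121/3.7),.05))
E
```

```text
[ 0.39105447 -0.28477084  0.05      ] [ 0.39473602 -0.2913558   0.05      ]
[0.43705965 0.31761593 0.05      ] [0.44017877 0.31179014 0.05      ]
```

carry_out(moves=[[[0,0,0,0,0,-0.97,1],[0,0,0,0,0,-0.97,1],[-4,3,0,0,0,0,1],[-5,4,0,0,0,0,1],[-5,4,0,0,0,0,1],[-5,4,0,0,0,0,1],[-5,4,1,0,0,0,1],[-3,3,1,0,0,0,1]]], squeeze=20)

```text
time: 3.65
tool_pos: [0.4253, 0.3218, 0.2191]
orientation: [0.708, 0.706, 0.0, 0.001]
force: [0.7, 0.2, -0.9]
grip_width: 0.999
```

```bash
cat > look.py <<'E'
import sys
from h import *
# usage look.py name picname [X Y Z]...
s=read_state();c=camera("wrist");f=c["frame"][:,:,::-1].copy()
print(s["tool_pos"].round(4),s["orientation"].round(4),s["force"].round(1),round(s["grip_width"],3),round(s["time"],2))
a=sys.argv[3:]
for i in range(0,len(a),4):
    x,y,z,r=map(float,a[i:i+4])
    pts=np.array([proj(c,(x+r*np.cos(t),y+r*np.sin(t),z),s) for t in np.linspace(0,6.283,40)]).round().astype(int)
    cv2.polylines(f,[pts],True,(0,0,255),1)
if sys.argv[1]!="-":
    for d in place_of(sys.argv[1],c):
        p=np.array(d["location"])*[640,400];print(round(d["conf"],2),p.round(),plane(c,p,0,s)[:2].round(4))
    for d in boxes_of(sys.argv[1],c): print(round(d["conf"],2),(np.array(d["rect"])*[640,400,640,400]).round(1))
cv2.imwrite(f"pics/{sys.argv[2]}.png",f)
E
python3 look.py socket_a w1 .4385 .3147 .05 .021 .4385 .3147 0 .021
```

```text
[0.4253 0.3218 0.2191] [7.082e-01 7.060e-01 0.000e+00 7.000e-04] [ 0.7  0.2 -0.9] 0.999 3.65
0.67 [387. 185.] [0.4448 0.4114]
0.98 [300.5 166.4  34.1  42.7]
0.79 [371.6 171.3  41.7  39.8]
```

View pics/w1.png

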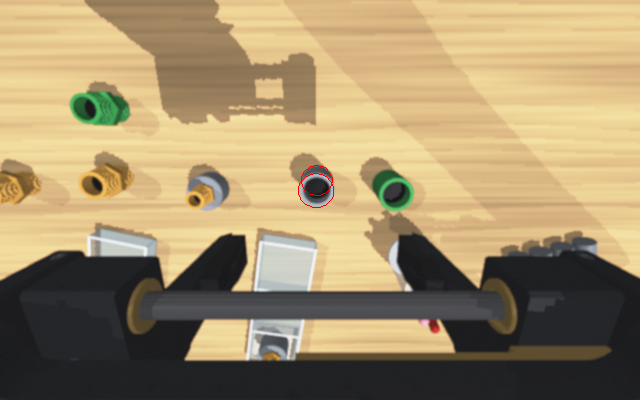

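```bash
python3 - <<'E'
from h import *
s=read_state();c=camera("wrist");f=c["frame"][:,:,::-1].copy()
f=cv2.resize(f,None,fx=2.4,fy=2.4,interpolation=cv2.INTER_CUBIC)
def ring(x,y,z,r):
    pts=(np.array([proj(c,(x+r*np.cos(t),y+r*np.sin(t),z),s) for t in np.linspace(0,6.283,60)])*2.4).round().astype(int)
    cv2.polylines(f,[pts],True,(0,0,255),1)
def poly(P):
    cv2.polylines(f,[(np.array([proj(c,p,s) for p in P])*2.4).round().astype(int)],True,(255,0,0),1)
ring(.4385,.3147,.05,.021);ring(.4385,.3147,0,.021)
for x,y in((.440,-.0739),(.4323,.0524)): ring(x,y,.05,.0165);ring(x,y,0,.0165)
ring(.4485,.1739,.058,.011);ring(.4485,.1739,.0,.023)
for cx,cy,yaw in((.627,-.225,-6.5),(.6255,.0195,-13.3),(.633,.2557,-10.)):
    R=Ro.from_euler("z",yaw,degrees=True).as_matrix()
    poly([np.array([cx,cy,.025])+R@[a*.114,b*.039,0] for a,b in((1,1),(1,-1),(-1,-1),(-1,1))])
cv2.imwrite("pics/w2.png",f[200:700,0:800])
E
```

```text
(no output)
```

View pics/w2.png

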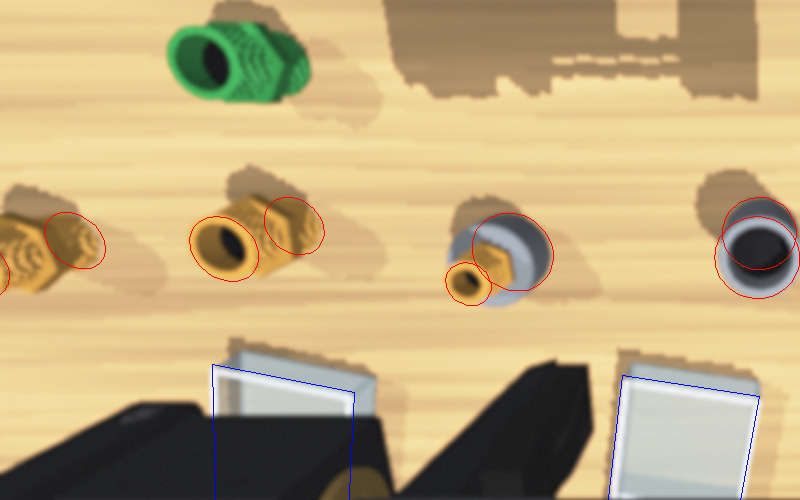

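carry_out(moves=[[[-0.7,1.3,0,0,0,0,1],[0,0,5,0,0,0,1],[0,0,5,0,0,0,1],[0,0,5,0,0,0,1],[0,0,3,0,0,0,1],[0,0,1.3,0,0,0,1],[0,0,0,0,0,0,0.3],[0,0,0,0,0,0,0.3]]], squeeze=20)

```text
time: 4.85
tool_pos: [0.4371, 0.3187, 0.0273]
orientation: [0.707, 0.707, 0.001, 0.0]
force: [-0.2, 0.6, -0.1]
grip_width: 0.798
```

carry_out(moves=[[[0,0,0,0,0,0,0.3],[0,0,0,0,0,0,0.3]]])

```text
time: 5.1
tool_pos: [0.4368, 0.3181, 0.0269]
orientation: [0.707, 0.707, 0.001, 0.0]
force: [-0.0, 0.1, 1.1]
grip_width: 0.566
```

carry_out(moves=[[[0,0,0,0,0,0,0.3],[0,0,0,0,0,0,0.3],[0,0,0,0,0,0,0.3],[0,0,-2,0,0,0,0.3]]])

```text
time: 5.6
tool_pos: [0.4355, 0.3173, 0.0452]
orientation: [0.707, 0.707, -0.001, -0.0]
force: [0.5, -0.6, -0.4]
grip_width: 0.467
```

carry_out(moves=[[[0,0,-5,0,0,0,0.3],[0,0,-5,0,0,0,0.3],[-4,1.5,0,0,0,0,0.3],[-5,2,0,0,0,0,0.3],[-5,2,0,0,0,0,0.3],[-5,2,0,0,0,0,0.3],[-5,2,0,0,0,0,0.3],[-5,2,0,0,0,0,0.3]]])

```text
time: 6.6
tool_pos: [0.5516, 0.0262, 0.1458]
orientation: [0.707, 0.707, -0.0, -0.0]
force: [0.9, 0.2, -1.3]
grip_width: 0.472
```

carry_out(moves=[[[-5,2,0,0,0,0,0.3],[-5,2,0,0,0,0,0.3],[-5,1.8,0,0,0,0,0.3],[-5,1,0,0,0,0,0.3],[-4,0.5,0,0,0,0,0.3],[0,0,0,0,0,0,0.3]]])

```text
time: 7.35
tool_pos: [0.6231, -0.2179, 0.145]
orientation: [0.71, 0.704, -0.002, 0.001]
force: [-0.3, 0.5, -1.5]
grip_width: 0.469
```

```bash
python3 - <<'E'
from h import *
s=read_state();c=camera("wrist");f=c["frame"][:,:,::-1].copy()
print(s["tool_pos"])
for cx,cy,yaw in((.627,-.225,-6.5),(.6255,.0195,-13.3)):
    R=Ro.from_euler("z",yaw,degrees=True).as_matrix()
    for q in((-.114,.114),(-.036,.036)):
        P=[np.array([cx,cy,.025])+R@[a,b*.039,0] for a,b in((q[1],1),(q[1],-1),(q[0],-1),(q[0],1))]
        cv2.polylines(f,[np.array([proj(c,p,s) for p in P]).round().astype(int)],True,(255,0,0),1)
x,y,r=.3929,-.288,.021
for z in(0,.05): cv2.polylines(f,[np.array([proj(c,(x+r*np.cos(t),y+r*np.sin(t),z),s) for t in np.linspace(0,6.283,60)]).round().astype(int)],True,(0,0,255),1)
cv2.imwrite("pics/w3.png",f)
E
```

```text
[ 0.62312881 -0.21791109  0.14499557]
```

View pics/w3.png

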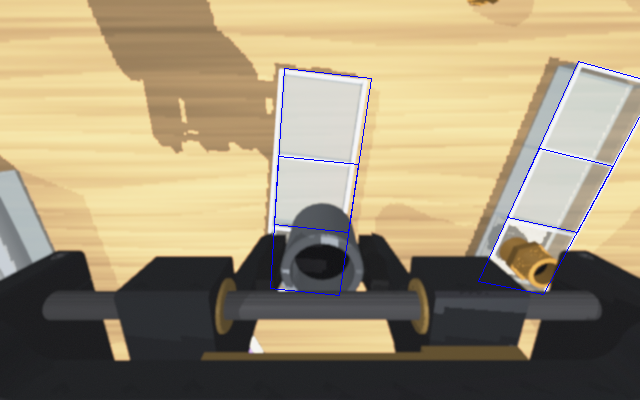

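carry_out(moves=[[[-0.7,0.4,0,0,0,0,0.3],[0,0,4,0,0,0,0.3],[0,0,4,0,0,0,0.3],[0,0,2,0,0,0,0.3],[0,0,1,0,0,0,0.3],[0,0,0.4,0,0,0,0.3],[0,0,0,0,0,0,0.3]]])

```text
time: 8.28
tool_pos: [0.629, -0.2193, 0.0329]
orientation: [0.707, 0.707, 0.0, 0.001]
force: [-0.1, 0.4, -0.7]
grip_width: 0.469
```

carry_out(moves=[[[-0.3,0,0.25,0,0,0,0.3],[0,0,0,0,0,0,0.3],[0,0,0,0,0,0,0.8],[0,0,0,0,0,0,0.8],[0,0,0,0,0,0,0.8],[0,0,-4,0,0,0,0.8],[0,0,-5,0,0,0,0.8]]])

```text
time: 9.15
tool_pos: [0.6273, -0.2219, 0.1194]
orientation: [0.707, 0.707, -0.001, -0.001]
force: [1.6, -0.8, 0.2]
grip_width: 0.802
```

carry_out(moves=[[[0,-3.5,-2,0,0,0,0.9],[-1.5,-5,-2,0,0,0,0.9],[-1.5,-5,0,0,0,0,0.9],[-1.5,-5,0,0,0,0,0.9],[-1.5,-3.4,0,0,0,0,0.9],[-0.6,-1.5,0,0,0,0,0.9],[0,0,0,0,0,0,0.9]]])

```text
time: 10.02
tool_pos: [0.3944, -0.2885, 0.1597]
orientation: [0.708, 0.707, 0.0, 0.0]
force: [0.7, 0.1, -0.1]
grip_width: 0.903
```

```bash
python3 look.py socket_a w4 .3929 -.288 .05 .021 .3929 -.288 0 .021 .4148 -.188 .014 .0285 .627 -.225 .053 .021
```

```text
[ 0.3944 -0.2885  0.1597] [7.075e-01 7.067e-01 2.000e-04 2.000e-04] [ 0.7  0.1 -0.1] 0.903 10.03
0.83 [371. 352.] [ 0.6402 -0.2189]
0.62 [321. 183.] [ 0.3965 -0.2895]
0.68 [355.5 339.7  30.4  14.6]
0.63 [297.4 165.6  45.3  50.4]
```

View pics/w4.png

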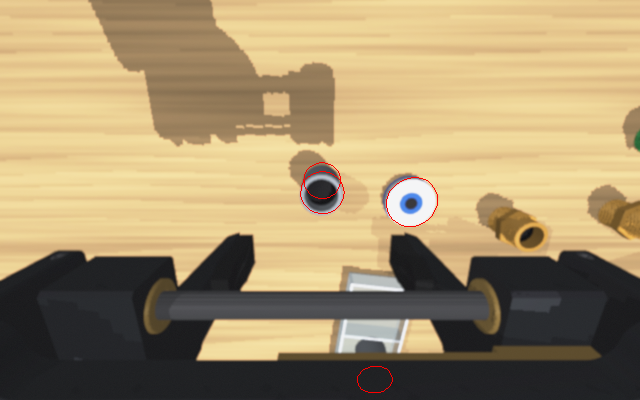

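carry_out(moves=[[[0,0,4,0,0,0,0.75],[0,0,5,0,0,0,0.75],[0,0,3,0,0,0,0.75],[0,0,1.3,0,0,0,0.7],[0,0,0,0,0,0,0.3],[0,0,0,0,0,0,0.3],[0,0,0,0,0,0,0.3],[0,0,0,0,0,0,0.3]]])

```text
time: 11.18
tool_pos: [0.3948, -0.2886, 0.0275]
orientation: [0.707, 0.707, 0.0, 0.001]
force: [0.0, -0.1, 5.3]
grip_width: 0.469
```

carry_out(moves=[[[0,0,0,0,0,0,0.3],[0,0,-3,0,0,0,0.3],[0,0,-5,0,0,0,0.3]]])

```text
time: 11.55
tool_pos: [0.3933, -0.2877, 0.1067]
orientation: [0.707, 0.707, -0.001, -0.002]
force: [0.2, -0.6, -0.3]
grip_width: 0.472
```

carry_out(moves=[[[1.5,3.5,0,0,0,0,0.3],[2,4.5,0,0,0,0,0.3],[2,4.5,0,0,0,0,0.3],[1.6,3.4,0,0,0,0,0.3],[0,0,0,0,0,0,0.3],[0,0,3,0,0,0,0.3],[0,0,2,0,0,0,0.3],[0,0,0,0,0,0,0.3]]])

```text
time: 12.55
tool_pos: [0.5506, -0.2179, 0.0553]
orientation: [0.708, 0.707, -0.002, -0.002]
force: [0.5, -0.5, 0.1]
grip_width: 0.472
```

```bash
python3 look.py - w5 .5525 -.2165 .025 .03 .627 -.225 .053 .021 
```

```text
[ 0.5506 -0.2179  0.0553] [ 0.7075  0.7067 -0.0016 -0.0017] [ 0.5 -0.5  0.1] 0.472 12.55
```

View pics/w5.png

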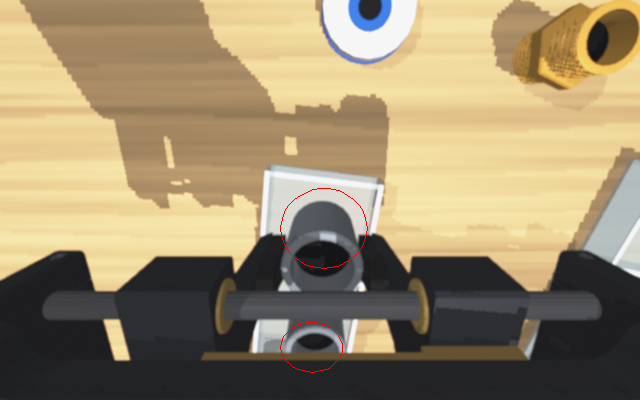

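carry_out(moves=[[[0.1,0.2,1.5,0,0,0,0.3],[0,0,0.9,0,0,0,0.3],[0,0,0.1,0,0,0,0.3],[0,0,0,0,0,0,0.8],[0,0,0,0,0,0,0.8],[0,0,0,0,0,0,0.8],[0,0,-4,0,0,0,0.8],[0,0,-6,0,0,0,0.8]]])

```text
time: 13.6
tool_pos: [0.554, -0.2159, 0.1314]
orientation: [0.707, 0.707, -0.001, -0.002]
force: [-0.2, -1.9, 0.3]
grip_width: 0.8
```

carry_out(moves=[[[3,-2.5,0,0,0,0,0.8],[4,-3,0,0,0,0,0.8],[4,-3,0,0,0,0,0.8],[3.2,-2.9,0,0,0,0,0.8],[0,0,0,0,0,0,0.8]]])

```text
time: 14.22
tool_pos: [0.4391, -0.0717, 0.132]
orientation: [0.705, 0.709, -0.001, -0.001]
force: [0.5, -0.3, 0.1]
grip_width: 0.8
```

```bash
python3 look.py nipple_a w6 .44 -.0739 .05 .0165 .44 -.0739 0 .0165
```

```text
[ 0.4391 -0.0717  0.132 ] [ 7.052e-01  7.090e-01 -6.000e-04 -1.000e-03] [ 0.5 -0.3  0.1] 0.8 14.22
0.96 [465.  95.] [0.3463 0.0637]
0.62 [440. 181.] [0.4306 0.0511]
0.6 [317. 187.] [ 0.4374 -0.0761]
0.95 [293.3 171.5  45.8  53.2]
0.7 [423.8 162.8  60.5  47.1]
0.65 [449.9  68.4  70.   48. ]
```

View pics/w6.png

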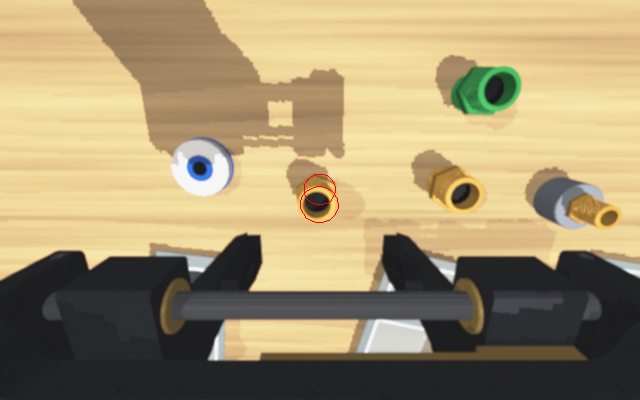

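carry_out(moves=[[[-0.2,0.1,4,0,0,0,0.65],[0,0,4,0,0,0,0.65],[0,0,1.5,0,0,0,0.65],[0,0,0.5,0,0,0,0.65],[0,0,0,0,0,0,0.2],[0,0,0,0,0,0,0.2],[0,0,0,0,0,0,0.2],[0,0,0,0,0,0,0.2]]], squeeze=35)

```text
time: 15.38
tool_pos: [0.443, -0.0765, 0.032]
orientation: [0.707, 0.707, 0.0, 0.0]
force: [0.4, -0.1, 0.4]
grip_width: 0.367
```

carry_out(moves=[[[0,0,0,0,0,0,0.2]]])

```text
time: 15.5
tool_pos: [0.443, -0.0765, 0.032]
orientation: [0.707, 0.707, 0.0, 0.0]
force: [0.7, -0.4, 1.9]
grip_width: 0.368
```

carry_out(moves=[[[0,0,-3,0,0,0,0.2],[0,0,-5,0,0,0,0.2],[2,4,0,0,0,0,0.2],[2.4,4.5,0,0,0,0,0.2],[2.4,4.5,0,0,0,0,0.2],[1.8,3.4,0,0,0,0,0.2],[1,1.9,0,0,0,0,0.2],[0,0,0,0,0,0,0.2]]])

```text
time: 16.5
tool_pos: [0.6259, 0.021, 0.1112]
orientation: [0.707, 0.707, 0.0, -0.001]
force: [-0.5, -1.0, -2.6]
grip_width: 0.367
```

carry_out(moves=[[[0,0,3,0,0,0,0.2],[0,0,2,0,0,0,0.2],[0,0,0,0,0,0,0.2]]])

```text
time: 16.88
tool_pos: [0.6233, 0.0188, 0.06]
orientation: [0.707, 0.707, -0.002, -0.001]
force: [-0.2, -0.1, -1.1]
grip_width: 0.365
```

```bash
python3 look.py - w7 .6255 .0195 .025 .036 
```

```text
[0.6233 0.0188 0.06  ] [ 0.7072  0.707  -0.0023 -0.0015] [-0.2 -0.1 -1.1] 0.365 16.88
```

View pics/w7.png

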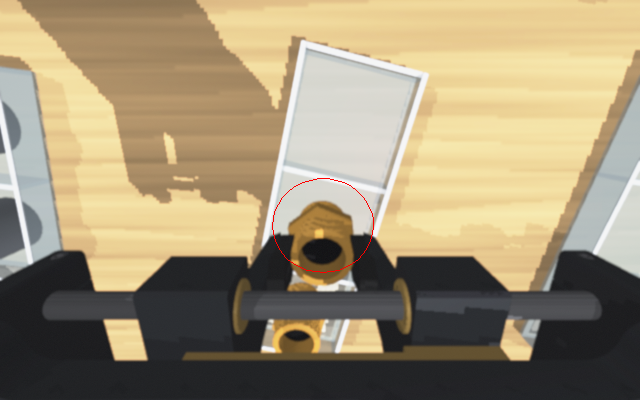

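carry_out(moves=[[[0.1,0.2,1.5,0,0,0,0.2],[0,0,0.9,0,0,0,0.2],[0,0,0.1,0,0,0,0.2],[0,0,0,0,0,0,0.6],[0,0,0,0,0,0,0.6],[0,0,0,0,0,0,0.6],[0,0,-4,0,0,0,0.7],[0,0,-6,0,0,0,0.8]]])

```text
time: 17.92
tool_pos: [0.6264, 0.0205, 0.1364]
orientation: [0.707, 0.707, -0.002, -0.001]
force: [1.7, -0.3, 0.3]
grip_width: 0.782
```

Next nipple at (.4323, .0524): dx −.194, dy +.032.

carry_out(moves=[[[0.5,-4,0,0,0,0,0.8],[0.7,-5,0,0,0,0,0.8],[0.8,-5,0,0,0,0,0.8],[0.8,-3.4,0,0,0,0,0.8],[0.4,-2,0,0,0,0,0.8],[0,0,0,0,0,0,0.65]]])

```text
time: 18.68
tool_pos: [0.4326, 0.053, 0.1372]
orientation: [0.706, 0.708, -0.001, -0.0]
force: [1.0, -0.5, -0.7]
grip_width: 0.712
```

```bash
python3 look.py nipple_a w8 .4323 .0524 .05 .0165 .4323 .0524 0 .0165
```

```text
[0.4326 0.053  0.1372] [ 7.065e-01  7.077e-01 -5.000e-04 -2.000e-04] [ 1.  -0.5 -0.7] 0.712 18.68
0.92 [321. 185.] [0.43   0.0528]
0.71 [331. 103.] [0.348  0.0622]
0.7 [296. 333.] [0.6246 0.0206]
0.96 [275.2 324.6  35.4  28.3]
0.72 [301.  169.2  38.6  48.3]
0.62 [311.6  76.6  50.6  45.6]
0.46 [ 84.2 257.2  25.8  15. ]
```

View pics/w8.png

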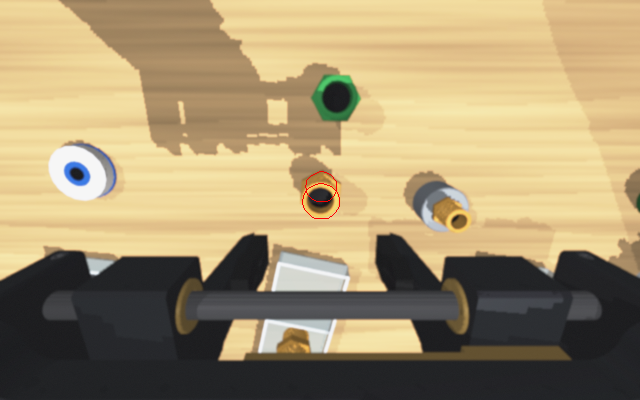

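carry_out(moves=[[[0,0,4,0,0,0,0.65],[0,0,4,0,0,0,0.65],[0,0,2,0,0,0,0.65],[0,0,0.5,0,0,0,0.65],[0,0,0,0,0,0,0.2],[0,0,0,0,0,0,0.2],[0,0,0,0,0,0,0.2],[0,0,0,0,0,0,0.2]]])

```text
time: 19.82
tool_pos: [0.4355, 0.0526, 0.0346]
orientation: [0.707, 0.707, -0.001, -0.0]
force: [1.2, -0.8, 0.2]
grip_width: 0.362
```

carry_out(moves=[[[0,0,0,0,0,0,0.2]]])

```text
time: 19.95
tool_pos: [0.4355, 0.0527, 0.0346]
orientation: [0.707, 0.707, -0.001, -0.0]
force: [0.4, -1.5, 2.8]
grip_width: 0.366
```

Gripped. To near bay (.5525, .0368): dx .117, dy −.016.

carry_out(moves=[[[0,0,-3,0,0,0,0.2],[0,0,-4,0,0,0,0.2],[-0.4,3,0,0,0,0,0.2],[-0.5,4,0,0,0,0,0.2],[-0.5,3,0,0,0,0,0.2],[-0.2,1.7,0,0,0,0,0.2],[0,0,2,0,0,0,0.2],[0,0,2,0,0,0,0.2]]])

```text
time: 20.95
tool_pos: [0.5516, 0.037, 0.052]
orientation: [0.708, 0.706, -0.001, -0.002]
force: [-0.0, 0.7, -1.5]
grip_width: 0.369
```

```bash
python3 look.py - w9 .5525 .0368 .025 .036 
```

```text
[0.5516 0.037  0.052 ] [ 0.7078  0.7064 -0.0015 -0.002 ] [-0.   0.7 -1.5] 0.369 20.95
```

View pics/w9.png

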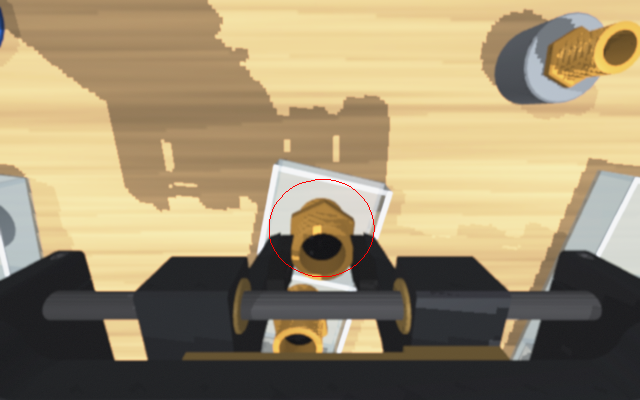

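carry_out(moves=[[[0,0.1,1,0,0,0,0.2],[0,0,0.5,0,0,0,0.2],[0,0,0,0,0,0,0.2],[0,0,0,0,0,0,0.6],[0,0,0,0,0,0,0.6],[0,0,0,0,0,0,0.6],[0,0,-4,0,0,0,0.7],[0,0,-6,0,0,0,0.7]]])

```text
time: 22.0
tool_pos: [0.552, 0.0369, 0.1375]
orientation: [0.707, 0.707, -0.003, -0.003]
force: [1.1, 0.2, -0.4]
grip_width: 0.7
```

carry_out(moves=[[[2,-2,0,0,0,0,0.7],[4,-3,0,0,0,0,0.7],[4,-3,0,0,0,0,0.7],[3.6,-2.4,0,0,0,0,0.7],[0,0,0,0,0,0,0.6]]])

```text
time: 22.62
tool_pos: [0.4475, 0.1772, 0.1389]
orientation: [0.705, 0.709, -0.0, -0.003]
force: [1.2, -1.3, 0.5]
grip_width: 0.615
```

```bash
python3 look.py adapter w10 .4485 .1739 .058 .011 .4485 .1739 0 .023
```

```text
[0.4475 0.1772 0.1389] [ 7.049e-01  7.093e-01 -4.000e-04 -2.700e-03] [ 1.2 -1.3  0.5] 0.615 22.62
0.85 [318. 188.] [0.4484 0.1734]
0.66 [296.3 166.7  41.8  51. ]
```

View pics/w10.png

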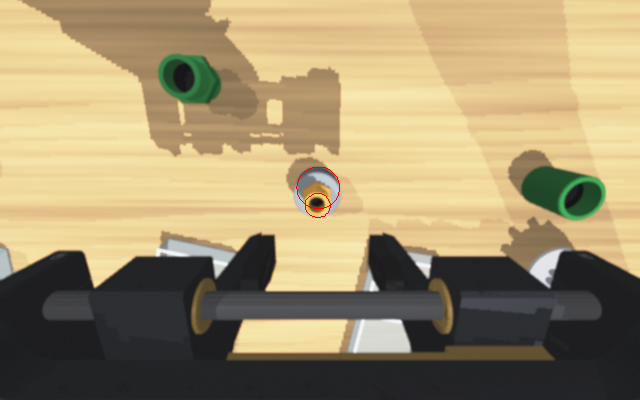

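carry_out(moves=[[[-0.2,0,4,0,0,0,0.55],[0,0,4,0,0,0,0.55],[0,0,1.5,0,0,0,0.5],[0,0,0.5,0,0,0,0.5],[0,0,0,0,0,0,0.4],[0,0,0,0,0,0,0.1],[0,0,0,0,0,0,0.1]]])

```text
time: 23.65
tool_pos: [0.4495, 0.1716, 0.0388]
orientation: [0.708, 0.707, -0.001, -0.002]
force: [0.7, -0.3, 1.8]
grip_width: 0.238
```

carry_out(moves=[[[0,0,0,0,0,0,0.1],[0,0,0,0,0,0,0.1]]])

```text
time: 23.9
tool_pos: [0.4495, 0.1717, 0.0387]
orientation: [0.708, 0.707, -0.001, -0.002]
force: [0.6, 0.9, 5.8]
grip_width: 0.241
```

carry_out(moves=[[[0,0,-3,0,0,0,0.1],[0,0,-4,0,0,0,0.1],[2.5,3,0,0,0,0,0.1],[3,3.5,0,0,0,0,0.1],[2.5,3,0,0,0,0,0.1],[1.7,1.5,0,0,0,0,0.1],[0,0,2,0,0,0,0.1],[0,0,2,0,0,0,0.1]]])

```text
time: 24.9
tool_pos: [0.5576, 0.2663, 0.0655]
orientation: [0.708, 0.707, -0.003, -0.002]
force: [-0.4, -0.3, -1.1]
grip_width: 0.24
```

```bash
python3 look.py - w11 .559 .2687 .025 .036 
```

```text
[0.5576 0.2663 0.0655] [ 0.7075  0.7067 -0.0033 -0.0017] [-0.4 -0.3 -1.1] 0.24 24.9
```

View pics/w11.png

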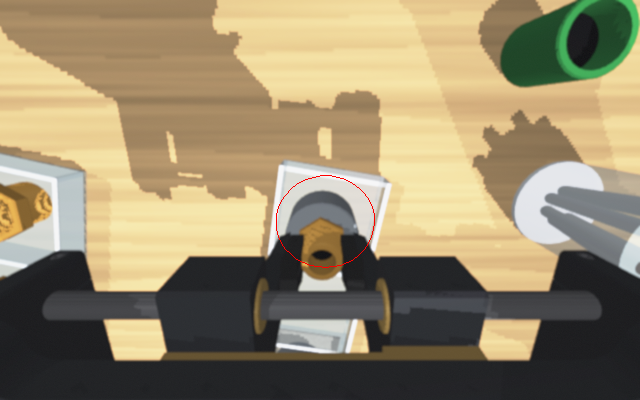

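carry_out(moves=[[[0.1,0.1,1.5,0,0,0,0.1],[0,0,0.9,0,0,0,0.1],[0,0,0,0,0,0,0.1],[0,0,0,0,0,0,0.5],[0,0,0,0,0,0,0.5],[0,0,0,0,0,0,0.5],[0,0,-4,0,0,0,0.6],[0,0,-6,0,0,0,0.6]]])

```text
time: 25.95
tool_pos: [0.5596, 0.2683, 0.1435]
orientation: [0.708, 0.707, -0.003, -0.002]
force: [1.3, -0.1, -0.0]
grip_width: 0.602
```

carry_out(moves=[[[0,-3,-4,0,0,0,0.6],[-3,-5,-2,0,0,0,0.6],[-4,-4,-2,0,0,0,0.6],[0,0,0,0,0,0,0.6]]])

```text
time: 26.45
tool_pos: [0.4383, 0.1959, 0.2254]
orientation: [0.708, 0.707, -0.003, -0.0]
force: [1.5, 0.1, 0.1]
grip_width: 0.603
```

```bash
python3 - <<'E'
from h import *
s=read_state();print(s["tool_pos"])
A=camera("scene");B=camera("side");W=camera("wrist")
for c,n in((A,"scene"),(B,"side")):
    for o in("socket_a","nipple_a","adapter","tape_roll","pen_cup"):
        for d in place_of(o,c):
            p=np.array(d["location"])*[640,400];print(n,o,round(d["conf"],2),plane(c,p,.003)[:2].round(3))
f=A["frame"][120:340,150:490,::-1];cv2.imwrite("pics/f1.png",cv2.resize(f,None,fx=2.35,fy=2.35,interpolation=cv2.INTER_CUBIC))
f=B["frame"][80:340,230:490,::-1];cv2.imwrite("pics/f2.png",cv2.resize(f,None,fx=2.3,fy=2.3,interpolation=cv2.INTER_CUBIC))
cv2.imwrite("pics/f3.png",W["frame"][:,:,::-1])
E
```

```text
[0.43832143 0.19589967 0.22538226]
scene socket_a 0.72 [ 0.56  -0.211]
scene socket_a 0.6 [0.449 0.409]
scene socket_a 0.51 [ 0.624 -0.23 ]
scene nipple_a 0.75 [0.621 0.028]
scene nipple_a 0.63 [0.545 0.041]
scene nipple_a 0.49 [0.353 0.061]
scene nipple_a 0.42 [0.641 0.263]
scene adapter 0.56 [0.555 0.267]
scene tape_roll 0.74 [ 0.419 -0.171]
scene pen_cup 0.8 [0.55  0.458]
side socket_a 0.74 [ 0.562 -0.23 ]
side socket_a 0.74 [0.443 0.394]
side socket_a 0.64 [ 0.631 -0.222]
side nipple_a 0.78 [0.547 0.037]
side nipple_a 0.66 [0.34  0.061]
side nipple_a 0.59 [0.614 0.026]
side adapter 0.77 [0.552 0.275]
side tape_roll 0.87 [ 0.419 -0.192]
side pen_cup 0.68 [0.547 0.415]
```

View pics/f1.png

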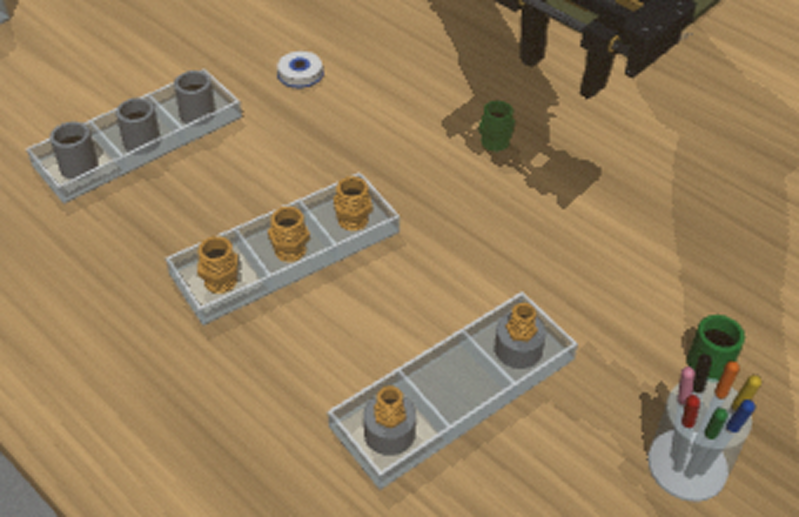

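View pics/f2.png

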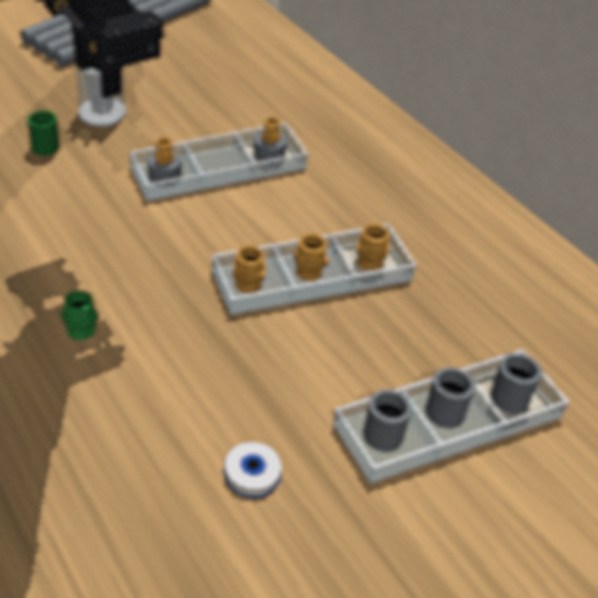

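View pics/f3.png

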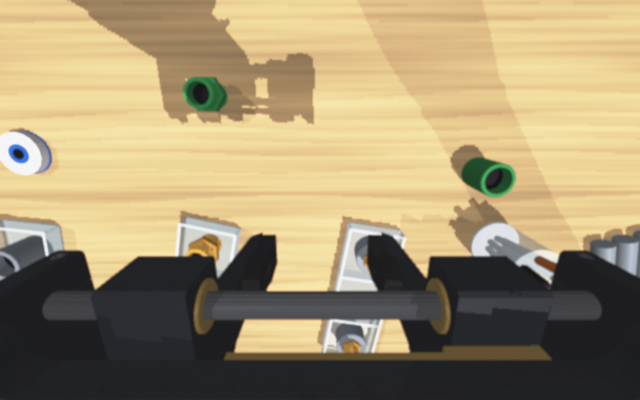

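The views show all five fittings upright, each in its own bay of the right tray. The tape reel and pen cup are in place and the gripper is clear, so I'm handing in.

```bash
python3 -c "
from plant import *
print(job_done())"
```

```text
the job is handed in; nothing more can be done
None
```

All five fittings are sorted, and I handed the job in at about 27 s of the 112 s allowed; the hand-in reports no verdict. Both sockets are in the socket tray, both nipples in the nipple tray, and the adapter in the near bay of the adapter tray. I did not touch the green look-alikes, the tape reel or the pen cup.

**Placing:** the final scene and side pictures show every fitting upright, alone in its bay. The detected positions are within about 15 mm of the bay centres, inside the 21 mm and 24 mm limits.

**Disagreements:** the two fixed cameras differ by roughly 5–20 mm in y for the same thing. The worst case was the pen cup, read at y = 0.458 in the scene view and 0.415 in the side view. The gripper partly hid it in the side view, and the scene reading had not changed from the start. For the tape reel, the starting readings were y = -0.177 (scene) and -0.193 (side). The last ones were -0.171 and -0.192, so I take it as not having moved.

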